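# Gauge a tube off-cut, then hold it up level

## Task

Check the height of the square tube off-cut that lies on the steel checking plate: stand the bridge gauge astride it, both legs on the plate and the sprung foot on the tube's top, for about a second. Then stand the gauge upright on the bench, off the plate, and let go of it, and lift the tube off the plate to hold it level and still, 10 to 20 cm above the plate, ready for tacking; finish while holding it there. Leave the other things alone.

Things in the scene. Friction and masses are not known exactly. Their poses are not given: they have to be found in the camera images.
- check_plate: flat ground steel plate, 180 x 150 mm (x, y) and 12 mm thick, fixed on the bench on four short feet; origin on the bench under its centre; its top is 35 mm above that
- tube: square steel tube off-cut, dark with old paint marks, 38 mm wide (own x) x 100 mm long (own y) x 38 mm high, 0.2 to 0.4 kg, loose; lies flat on the checking plate; origin at the centre of its underside, centre of mass midway along and across it; it is the only thing on the plate
- gauge: bare-metal bridge height gauge, 0.37 kg, loose, upright on the bench; origin midway between its two leg soles. Legs at own y = +-37 mm, each 24 (x) x 10 (y) mm, 64 mm clear between; joined by a beam 84 (y) x 24 mm at z = 50 to 72 mm; on it a square grip 24 x 24 mm, sides along own x and y, z = 72 to 125 mm. Either way round serves. To straddle the tube, its y lies along the tube's x
- gauge_foot (a joint): the gauge's sprung foot, a 20 mm disc midway between the legs, sliding up and down; value (m) = height of its underside over the leg soles: -0.003 hanging free, 0 on a flat surface, at most 0.044. A light spring (about 1 N) pushes it down; the gauge's weight keeps the legs seated. Astride the tube, both soles on the plate, it reads 0.038
- angle_plate: bystander: L-shaped steel angle plate, foot 70 x 60 mm, 90 mm high, loose; origin at the centre of its underside
- small_offcut: bystander: small square tube off-cut, 26 x 60 x 26 mm, loose, on the bench; origin at the centre of its underside
- nut_m20: bystander: hexagon nut lying flat, 30 x 34 x 16 mm, loose; origin at the centre of its underside
Things that resemble listed ones, but are neither listed nor needed, are in the scene too. What is meant by the tube is not brown, and is the smaller of those in its own colour.

How it is judged:
By the outcome, as a careful person would: the job done as asked, in the order asked, and still so for the second after the job is handed in, while the arm keeps its last pose, push and grip.
It also fails if it takes over 64 s, if anything falls off the work surface, if the arm or the gripper's body presses on something with over 40 N, if the wrist force passes 120 N, or if a joint passes its speed limit or range.

## Robot

A 6-joint arm with a two-finger parallel gripper is mounted at the origin on the work surface; the furniture and walls round the work are solid. World frame = base frame: x ahead of the robot, y to its left, z up, the work surface at z = 0. Lengths are in m, angles in rad, forces in N, time in s.
With the tool pointing down it reaches from about 0.4 to 0.825 m from the base axis. Payload 7 kg.
Tool frame: the origin (TCP) lies midway between the tips of the shut fingers; the grasp point (between the pads) lies 19 mm behind it; z points along the fingers, y is the line along which they close (so a half turn about z gives the same grasp; the last joint's range is limited). The gripper opens to 88 mm and grips with 3 to 60 N. Pads are 19 mm wide; open, the fingers measure 130 mm over their backs; the gripper's body (78 mm by 193 mm) begins 47 mm behind the grasp point.
Start: joints at [1.454, 0.359, 0.012, 0, -1.224, -0.288], TCP at [0.266, 0.62, 0.191] pointing down, gripper open.
Joint ranges: [-3.07, 3.07], [-1.43, 2.12], [-1.02, 1.25], [-3.03, 1.67], [-3.05, -0], [-3.03, 3.03]. Speed limits (rad/s): [2.39, 2.39, 3.01, 3.14, 3.14, 3.14].

## Interface

Orientations are given as [roll, pitch, yaw] about the fixed x, y, z axes, in that order (R = Rz(yaw) Ry(pitch) Rx(roll)).
In Python, from station import get_state, grab_frame, calibration, job_done, boxes_of, regions_of, spot_point gives the robot as it stands. The module is installed in compiled form; this text tells all that it offers.
- The arm moves only by the tool arm_command, never from a script. Its argument "commands" is a list of rows, each an object of numbers: "tx", "ty", "tz": the shift along the tool's x, y, z each as a share of 25 cm, from -1 to 1; "twist": the turn about the tool's z as a share of 180 degrees, from -1 to 1. A call has exactly 8 rows; each row is the pose to reach, as a shift and turn from the pose commanded when the call began, along the tool's axes at that moment, turning the shorter way round; what a row does not reach only later rows make up. A row lasts 1/12 s, in which the tool goes at most 41.7 mm and 7.16 degrees, less where a joint would pass 70% of its speed; a pose out of reach is approached as far as the arm can. A call with a number of a shift or a turn outside -1 to 1 is refused whole. A call with a gripper value outside its range is refused whole. "claw" is the opening, from 0 (shut) to 1 (fully open), set as the call begins (left out, the last holds). The fingers move at their own pace and stop on an object; "grip_force" is the grip in N (left out, the last holds). Time passes only in rows, so rows that repeat a pose let the fingers close, or fill a call up. It gives the time, the measured TCP pose, the force, the opening and the grip force at its end, in the units of the state.
- get_state(): the state, without advancing time (a new reading comes with each control period).
- grab_frame(name): name is "side" or "top" or "wrist"; returns the picture (400x640x3 uint8, red, green, blue); there is no depth.
- calibration(name): a dict with "camera_matrix" (3x3 intrinsics, pixels), "k1" (the pictures are not rectified: a ray, as slopes to the right and down, at radius r is drawn at 1 + k1 r^2 times it, then the intrinsics apply), "extrinsics" (4x4, takes a point from camera to world coordinates). Camera axes: x right, y down, z forward; pixel columns grow to the right and rows downward; lengths in m; the calibration is good to about 2 mm. A picture is of the moment at which its call begins: read the wrist's pose just before it. calibration takes no time and is no camera call; for the wrist camera it gives the pose at the moment of the call.
- job_done(): hands the job in; it is judged then, once.
Trained networks look in the newest picture that a camera, given by its name, has taken for a name from the list of things; names that differ only in an ending like _2 or _b are one class to them, and where a whole thing is asked for, a point or a joint stands for the part that bears it (a point fixed in the world has none). Each returns a list of dicts, best first, with "score" (0 to 1); they miss things now and then, are a little off and sometimes report something else, mostly with a low value. They report only what shows in the picture. A call takes as long as a camera call. They do not tell look-alikes from the thing itself.
- boxes_of(query, camera): "rect" ([left, top, right, bottom] in pixels, round what is visible of it).
- regions_of(query, camera): "region" (400x640 bool, what is visible of it) and "rect" ([left, top, right, bottom] in pixels, round what is visible of it).
- spot_point(query, camera): "uv" ([column, row] in pixels: a listed point, or the origin of a listed thing).
The state is a dict: "t": time; "q": joint angles; "qd": joint speeds; "joint_efforts": joint torques, N m; "eef_pos": TCP position; "ee_rot": TCP orientation; "force": force on the tool from outside, world axes, zero at the start; "moment": the same for the moment, N m; "width": finger opening in m; "gripper_force": force on a finger pad.
Only numpy, scipy, OpenCV 4.12 (cv2) and the standard library are available. Lean on these libraries where they do the work, as an engineer would, in place of code of your own. Each camera call takes 0.05 s, during which the arm holds its last target. There are 200 camera calls.

## Working session

There is one attempt and no reset: what is moved stays moved. The work goes in short steps, Python scripts to look and compute and a tool call to move; the robot and the scene stay as the last step left them, time stands still between calls to the robot, and variables do not carry over. Pictures are saved under pics/ and viewed, at most 10 in all, crops included, and the job is handed in when it is done.

Besides the shell and the picture viewer there is one more tool, called after "Emit:" as a command line: name --argument value ..., lists and objects as JSON in quotes. arm_command: Moves the arm, as the interface text tells. Shift numbers are shares of 25 cm and turn numbers shares of 180 degrees, none past 1 either way. Its arguments: {"type":"object","properties":{"commands":{"type":"array"},"claw":{"type":"number"},"grip_force":{"type":"number"}},"required":["commands"]}

```bash
mkdir -p pics; cat > h.py <<'E'
import numpy as np, cv2
from station import *
from scipy.spatial.transform import Rotation as R
def save(n,name):
    im=grab_frame(n); cv2.imwrite(f'pics/{name}.png',im[...,::-1]); return im
def ray(c,uv):
    K=np.array(c['camera_matrix']);T=np.array(c['extrinsics'])
    d=cv2.undistortPoints(np.array([[uv]],float),K,np.array([c['k1'],0,0,0.]))[0,0]
    return T[:3,3],T[:3,:3]@np.array([d[0],d[1],1])
def onz(c,uv,z):
    o,d=ray(c,uv); return o+d*(z-o[2])/d[2]
def proj(c,P):
    K=np.array(c['camera_matrix']);T=np.linalg.inv(np.array(c['extrinsics']))
    return cv2.projectPoints(np.array(P,float).reshape(-1,1,3),cv2.Rodrigues(T[:3,:3])[0],T[:3,3],K,np.array([c['k1'],0,0,0.]))[0][:,0]
E
python3 - <<'E'
from h import *
np.set_printoptions(precision=3,suppress=True)
s=get_state();print(s['t'],s['eef_pos'],s['ee_rot'])
for n in ['top','side']:
    save(n,n+'0');c=calibration(n);print(n,np.array(c['extrinsics']),c['k1'])
    for q in ['check_plate','tube','gauge','angle_plate','small_offcut','nut_m20']:
        print(q,[(np.round(b['rect']).tolist(),round(b['score'],2)) for b in boxes_of(q,n)])
E
```

```text
0.0 [0.266 0.62  0.19 ] [ 3.14  -0.    -0.405]
top [[-0.012 -0.983  0.182  0.36 ]
 [-1.     0.014  0.012  0.153]
 [-0.014 -0.182 -0.983  1.003]
 [ 0.     0.     0.     1.   ]] 0.031388724146770026
check_plate [([377.0, 153.0, 461.0, 241.0], 0.91)]
tube [([266.0, 236.0, 290.0, 294.0], 0.66), ([396.0, 186.0, 443.0, 203.0], 0.62), ([392.0, 256.0, 416.0, 296.0], 0.57)]
gauge [([232.0, 207.0, 273.0, 223.0], 0.95)]
angle_plate [([343.0, 115.0, 378.0, 144.0], 0.9)]
small_offcut [([308.0, 114.0, 317.0, 139.0], 0.65)]
nut_m20 [([224.0, 286.0, 239.0, 298.0], 0.41)]
side [[-0.998  0.021 -0.053  0.559]
 [ 0.053  0.667 -0.743  0.956]
 [ 0.02  -0.745 -0.667  0.733]
 [ 0.     0.     0.     1.   ]] 0.004493191687133012
check_plate [([270.0, 128.0, 340.0, 171.0], 0.9)]
tube [([346.0, 144.0, 380.0, 162.0], 0.85), ([292.0, 125.0, 304.0, 154.0], 0.83), ([341.0, 202.0, 399.0, 229.0], 0.6)]
gauge [([318.0, 208.0, 330.0, 255.0], 0.78), ([271.0, 127.0, 340.0, 167.0], 0.7)]
angle_plate [([231.0, 144.0, 258.0, 187.0], 0.74)]
small_offcut [([223.0, 199.0, 245.0, 209.0], 0.67)]
nut_m20 [([392.0, 246.0, 408.0, 262.0], 0.64)]
```

View pics/top0.png

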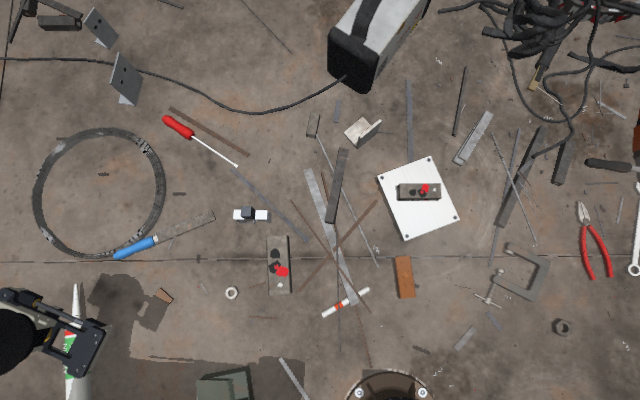

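View pics/side0.png

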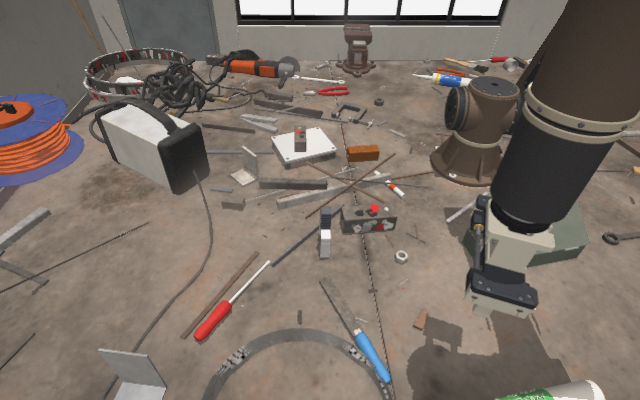

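Candidates for the tube in the top picture are the dark one on the bench at (278,265), the brown one at (404,276) and the dark one on the plate at (419,191). The last fits: it isn't brown, it's the smaller of the two dark ones, and it lies on the plate. The gauge is at (251,214). I'll confirm this in a crop and measure.

```bash
python3 - <<'E'
from h import *
np.set_printoptions(precision=4,suppress=True)
im=save('top','top1');c=calibration('top')
def crop(x0,y0,w,h): return cv2.resize(im[y0:y0+h,x0:x0+w,::-1],None,fx=4,fy=4,interpolation=cv2.INTER_CUBIC)
cv2.imwrite('pics/crop1.png',np.hstack([crop(370,150,95,100),crop(220,180,80,100)]))
for q,z in [('check_plate',.035),('tube',.073),('gauge',.072)]:
    for r in regions_of(q,'top'):
        m=r['region'].astype(np.uint8); ct=max(cv2.findContours(m,0,2)[0],key=cv2.contourArea)[:,0]
        P=np.array([onz(c,p,z)[:2] for p in ct.astype(float)],np.float32)*1000
        b=cv2.minAreaRect(P);print(q,r['rect'],round(r['score'],2),np.array(b[0]),np.array(b[1]),b[2])
    print([ (p['uv'],round(p['score'],2),onz(c,p['uv'],z if q=='check_plate' else .035 if q=='tube' else 0)) for p in spot_point(q,'top')])
E
```

```text
check_plate [374.7, 155.8, 458.2, 244.0] 0.56 [536.2042 -86.1675] [179.6749 153.2926] 20.446683883666992
[([412.1, 200.0], 0.98, array([ 0.5282, -0.0747,  0.035 ]))]
tube [397.6, 187.5, 441.5, 203.5] 0.78 [542.5151 -82.3755] [105.1781  42.3341] 89.12683868408203
tube [266.1, 237.7, 291.1, 294.3] 0.6 [372.1292 259.0033] [140.9873  57.2047] 3.4466662406921387
tube [394.7, 254.8, 417.7, 296.3] 0.56 [340.2393 -34.4542] [98.1531 42.0063] 3.900381326675415
tube [341.5, 115.7, 378.8, 143.8] 0.18 [704.3772  47.1379] [58.0688 94.0376] 38.557273864746094
[([401.7, 274.5], 0.9, array([ 0.344 , -0.0389,  0.035 ])), ([279.5, 266.0], 0.86, array([0.3677, 0.2602, 0.035 ])), ([414.4, 195.0], 0.65, array([ 0.541 , -0.0812,  0.035 ]))]
gauge [230.3, 203.2, 273.6, 222.7] 0.57 [493.327  324.9241] [91.8011 37.5102] 87.22117614746094
[([253.0, 214.9], 0.69, array([0.5005, 0.3344, 0.    ]))]
```

View pics/crop1.png

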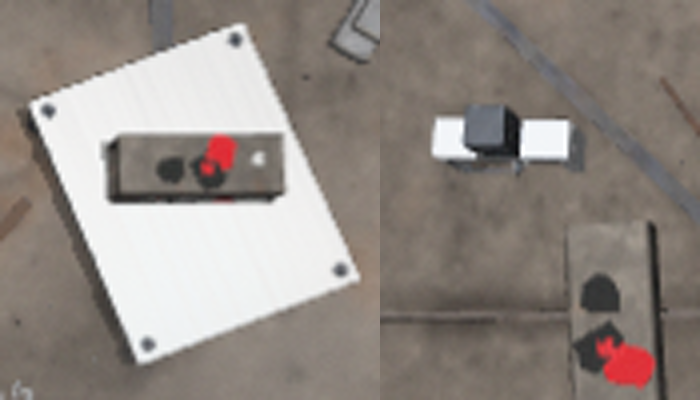

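The crop confirms it: the dark tube with red and black marks lies on the white plate at about (419,191). The gauge stands upright at (250,214), its beam along world y. Next I'll work out the first hover.

```bash
python3 - <<'E'
from h import *
np.set_printoptions(precision=4,suppress=True)
c=calibration('top');w=np.array(calibration('wrist')['extrinsics']);s=get_state()
T=np.eye(4);T[:3,:3]=R.from_euler('xyz',s['ee_rot']).as_matrix();T[:3,3]=s['eef_pos'];print(np.linalg.inv(T)@w, calibration('wrist')['camera_matrix'],calibration('wrist')['k1'])
print('beam',onz(c,(250.6,214.6),.072),'grip',onz(c,(246,210.5),.125))
print('tubetop',[onz(c,(370+a/4,150+b/4),.073) for a,b in [(118,135),(282,135),(285,193),(118,193)]])
g=np.array([.497,.33,.2]);print('shift tool', T[:3,:3].T@(g-T[:3,3])/.25)
E
```

```text
[[-0.0002 -0.9586 -0.2846  0.0773]
 [ 1.     -0.0004  0.0006 -0.0013]
 [-0.0007 -0.2846  0.9586 -0.1933]
 [ 0.      0.      0.      1.    ]] [[277.3905   0.     317.8217]
 [  0.     277.3905 201.6266]
 [  0.       0.       1.    ]] -0.03994879358064665
beam [0.4913 0.3272 0.072 ] grip [0.4935 0.3281 0.125 ]
tubetop [array([ 0.5625, -0.0374,  0.073 ]), array([ 0.561 , -0.1369,  0.073 ]), array([ 0.525 , -0.1362,  0.073 ]), array([ 0.5264, -0.0356,  0.073 ])]
shift tool [ 1.3074  0.7037 -0.0369]
```

Emit:
arm_command --commands '[{"tx": 1, "ty": 0.55, "tz": -0.24, "twist": -0.129}, {"tx": 1, "ty": 0.55, "tz": -0.24, "twist": -0.129}, {"tx": 1, "ty": 0.55, "tz": -0.24, "twist": -0.129}, {"tx": 1, "ty": 0.55, "tz": -0.24, "twist": -0.129}, {"tx": 1, "ty": 0.55, "tz": -0.24, "twist": -0.129}, {"tx": 1, "ty": 0.55, "tz": -0.24, "twist": -0.129}, {"tx": 1, "ty": 0.55, "tz": -0.24, "twist": -0.129}, {"tx": 1, "ty": 0.55, "tz": -0.24, "twist": -0.129}]' --claw 1

```text
t: 1.72
eef_pos: [0.4452, 0.3913, 0.2534]
ee_rot: [-3.14, -0.003, -0.004]
force: [-1.1, 0.3, -0.5]
width: 0.0877
gripper_force: 0.0
```

Emit:
arm_command --commands '[{"tx": 0.19, "ty": 0.25}, {"tx": 0.19, "ty": 0.25}, {"tx": 0.19, "ty": 0.25}, {"tx": 0.19, "ty": 0.25}, {"tx": 0.19, "ty": 0.25}, {"tx": 0.19, "ty": 0.25}, {"tx": 0.19, "ty": 0.25}, {"tx": 0.19, "ty": 0.25}]'

```text
invalid input
```

```bash
cat > g.py <<'E'
from h import *
import sys
np.set_printoptions(precision=4,suppress=True)
c=calibration('wrist');s=get_state();save('wrist',sys.argv[1])
print(s['t'],s['eef_pos'],s['ee_rot'],s['q'],s['force'])
for q,z in [('gauge',0),('tube',.035)]:
    for r in regions_of(q,'wrist'): print(q,r['rect'],round(r['score'],2))
    print([(p['uv'],round(p['score'],2),onz(c,p['uv'],z)) for p in spot_point(q,'wrist')])
E
python3 g.py wr1
```

```text
1.7167 [0.4452 0.3913 0.2534] [-3.14   -0.0027 -0.0035] [ 1.0517  0.1879 -0.0803  0.0016 -1.2999  0.5152] [-1.0842  0.3151 -0.5122]
gauge [330.8, 131.7, 394.9, 159.1] 0.91
[([355.8, 139.5], 0.67, array([0.493 , 0.3323, 0.    ]))]
tube [380.3, 172.3, 419.6, 262.7] 0.96
tube [603.4, 91.4, 637.4, 117.6] 0.9
tube [550.9, 201.5, 594.7, 242.0] 0.71
[([393.6, 209.2], 0.95, array([0.3884, 0.2741, 0.035 ])), ([559.3, 228.1], 0.79, array([ 0.3544, -0.0048,  0.035 ])), ([636.0, 107.5], 0.75, array([ 0.5462, -0.0835,  0.035 ]))]
```

View pics/wr1.png

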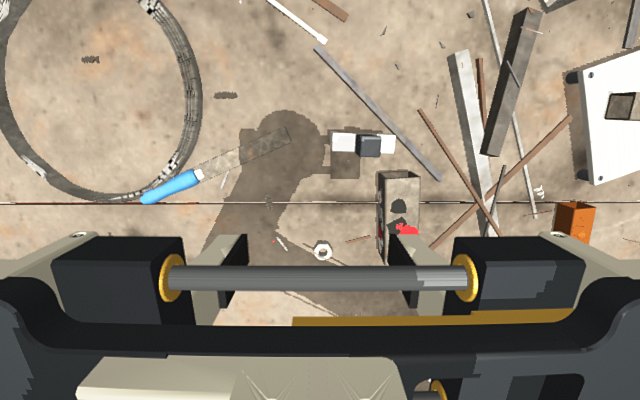

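The wrist picture shows the gauge at (363,145), its beam level and the grip at (370,146). The earlier move was refused, so I'll send all fields this time.

Emit:
arm_command --commands '[{"tx": 0.19, "ty": 0.25, "tz": 0, "twist": 0}, {"tx": 0.19, "ty": 0.25, "tz": 0, "twist": 0}, {"tx": 0.19, "ty": 0.25, "tz": 0, "twist": 0}, {"tx": 0.19, "ty": 0.25, "tz": 0, "twist": 0}, {"tx": 0.19, "ty": 0.25, "tz": 0, "twist": 0}, {"tx": 0.19, "ty": 0.25, "tz": 0, "twist": 0}, {"tx": 0.19, "ty": 0.25, "tz": 0, "twist": 0}, {"tx": 0.19, "ty": 0.25, "tz": 0, "twist": 0}]'

```text
t: 2.63
eef_pos: [0.4884, 0.334, 0.2507]
ee_rot: [3.142, 0.0, 0.002]
force: [-0.4, -0.3, -0.4]
width: 0.0878
gripper_force: 0.0
```

```bash
python3 g.py wr2; python3 - <<'E'
import cv2
i=cv2.imread('pics/wr2.png')
cv2.imwrite('pics/wr2c.png',cv2.resize(i[100:240,220:420],None,fx=4,fy=4,interpolation=cv2.INTER_CUBIC))
E
```

```text
2.6333 [0.4884 0.334  0.2507] [3.1415 0.0001 0.002 ] [ 0.9299  0.1897 -0.0836 -0.0001 -1.2977  0.6429] [-0.3521 -0.32   -0.3717]
gauge [292.6, 158.4, 349.9, 195.5] 0.79
gauge [563.2, 123.2, 638.8, 149.3] 0.44
[([322.8, 169.3], 0.65, array([0.4887, 0.3268, 0.    ]))]
tube [345.4, 198.1, 377.9, 262.3] 0.89
tube [562.2, 122.8, 637.0, 152.7] 0.85
tube [518.8, 223.9, 550.1, 233.1] 0.51
tube [527.0, 68.5, 640.0, 215.2] 0.24
[([598.1, 140.6], 0.93, array([ 0.5415, -0.0887,  0.035 ])), ([357.5, 235.0], 0.65, array([0.3891, 0.2712, 0.035 ]))]
```

View pics/wr2c.png

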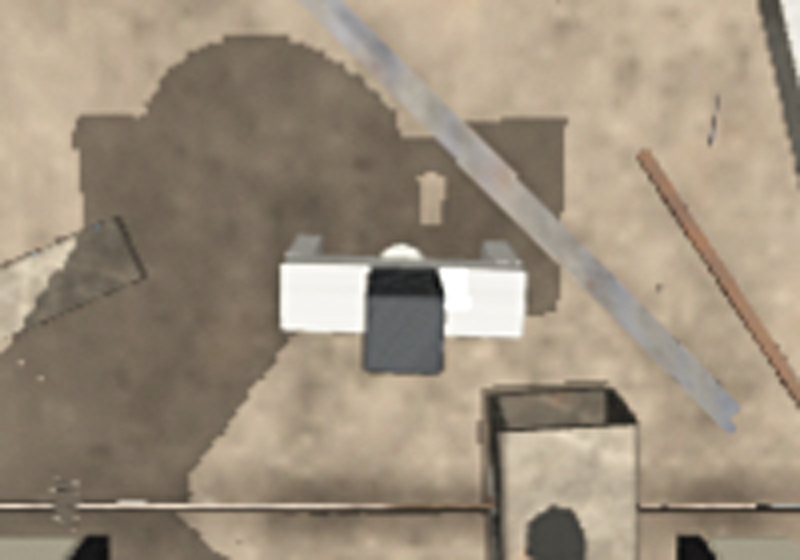

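```bash
python3 - <<'E'
from h import *
np.set_printoptions(precision=4,suppress=True)
c=calibration('wrist')
f=lambda L,z:np.array([onz(c,(220+a/4,100+b/4),z)[:2] for a,b in L])
B=f([(281,263),(525,270),(523,337),(281,331)],.072);G=f([(368,297),(443,298),(443,374),(363,373)],.125)
print(B,B.mean(0),G,G.mean(0))
e=B[0]-B[1]+B[3]-B[2];print('gauge yaw',np.degrees(np.arctan2(-e[0],e[1])),np.linalg.norm(e)/2)
E
```

```text
[[0.5065 0.3714]
 [0.5042 0.289 ]
 [0.481  0.2889]
 [0.483  0.372 ]] [0.4937 0.3303] [[0.5051 0.341 ]
 [0.5048 0.3191]
 [0.4819 0.3188]
 [0.4822 0.3426]] [0.4935 0.3304]
gauge yaw -1.5137086391086438 0.08277582103231958
```

Emit:
arm_command --commands '[{"tx": 0.019, "ty": 0.013, "tz": 0.12, "twist": 0.009}, {"tx": 0.019, "ty": 0.013, "tz": 0.27, "twist": 0.009}, {"tx": 0.019, "ty": 0.013, "tz": 0.4, "twist": 0.009}, {"tx": 0.019, "ty": 0.013, "tz": 0.5, "twist": 0.009}, {"tx": 0.019, "ty": 0.013, "tz": 0.6, "twist": 0.009}, {"tx": 0.019, "ty": 0.013, "tz": 0.65, "twist": 0.009}, {"tx": 0.019, "ty": 0.013, "tz": 0.68, "twist": 0.009}, {"tx": 0.019, "ty": 0.013, "tz": 0.68, "twist": 0.009}]'

```text
t: 3.55
eef_pos: [0.4931, 0.3291, 0.0791]
ee_rot: [3.139, 0.002, -0.028]
force: [-0.3, 0.2, 1.1]
width: 0.0877
gripper_force: 0.0
```

Emit:
arm_command --commands '[{"tx": 0, "ty": 0, "tz": 0, "twist": 0}, {"tx": 0, "ty": 0, "tz": 0, "twist": 0}, {"tx": 0, "ty": 0, "tz": 0, "twist": 0}, {"tx": 0, "ty": 0, "tz": 0, "twist": 0}, {"tx": 0, "ty": 0, "tz": 0, "twist": 0}, {"tx": 0, "ty": 0, "tz": 0, "twist": 0}, {"tx": 0, "ty": 0, "tz": 0, "twist": 0}, {"tx": 0, "ty": 0, "tz": 0, "twist": 0}]' --claw 0 --grip_force 30

```text
t: 4.22
eef_pos: [0.4938, 0.3299, 0.0809]
ee_rot: [-3.141, -0.0, -0.028]
force: [-0.8, -1.0, -0.3]
width: 0.0395
gripper_force: 0.0
```

Emit:
arm_command --commands '[{"tx": 0, "ty": 0, "tz": 0, "twist": 0}, {"tx": 0, "ty": 0, "tz": 0, "twist": 0}, {"tx": 0, "ty": 0, "tz": 0, "twist": 0}, {"tx": 0, "ty": 0, "tz": 0, "twist": 0}, {"tx": 0, "ty": 0, "tz": 0, "twist": 0}, {"tx": 0, "ty": 0, "tz": 0, "twist": 0}, {"tx": 0, "ty": 0, "tz": 0, "twist": 0}, {"tx": 0, "ty": 0, "tz": 0, "twist": 0}]'

```text
t: 4.88
eef_pos: [0.4938, 0.3299, 0.0808]
ee_rot: [-3.141, -0.0, -0.028]
force: [1.3, 1.5, -0.7]
width: 0.0235
gripper_force: 30.0
```

Emit:
arm_command --commands '[{"tx": 0, "ty": 0, "tz": -0.08, "twist": 0}, {"tx": 0, "ty": 0, "tz": -0.2, "twist": 0}, {"tx": 0, "ty": 0, "tz": -0.34, "twist": 0}, {"tx": 0.02, "ty": 0.08, "tz": -0.48, "twist": 0}, {"tx": 0.05, "ty": 0.2, "tz": -0.58, "twist": 0}, {"tx": 0.08, "ty": 0.34, "tz": -0.6, "twist": 0}, {"tx": 0.1, "ty": 0.5, "tz": -0.6, "twist": 0}, {"tx": 0.1, "ty": 0.6, "tz": -0.6, "twist": 0}]'

```text
t: 5.55
eef_pos: [0.5141, 0.1763, 0.2308]
ee_rot: [3.141, 0.001, -0.029]
force: [-0.2, -0.6, -4.6]
width: 0.0238
gripper_force: 30.0
```

Emit:
arm_command --commands '[{"tx": 0.02, "ty": 0.12, "tz": 0, "twist": 0.035}, {"tx": 0.04, "ty": 0.26, "tz": 0, "twist": 0.07}, {"tx": 0.06, "ty": 0.4, "tz": 0, "twist": 0.105}, {"tx": 0.08, "ty": 0.54, "tz": 0, "twist": 0.14}, {"tx": 0.1, "ty": 0.68, "tz": 0, "twist": 0.175}, {"tx": 0.12, "ty": 0.8, "tz": 0, "twist": 0.21}, {"tx": 0.14, "ty": 0.9, "tz": 0, "twist": 0.245}, {"tx": 0.146, "ty": 0.96, "tz": 0, "twist": 0.28}]'

```text
t: 6.22
eef_pos: [0.5436, -0.0643, 0.2299]
ee_rot: [3.14, 0.001, -0.915]
force: [0.4, -0.3, -3.8]
width: 0.0237
gripper_force: 30.0
```

Emit:
arm_command --commands '[{"tx": 0, "ty": 0, "tz": 0, "twist": 0.04}, {"tx": 0, "ty": 0, "tz": 0, "twist": 0.08}, {"tx": 0, "ty": 0, "tz": 0, "twist": 0.12}, {"tx": 0, "ty": 0, "tz": 0, "twist": 0.16}, {"tx": 0, "ty": 0, "tz": 0, "twist": 0.2}, {"tx": 0, "ty": 0, "tz": 0, "twist": 0.213}, {"tx": 0, "ty": 0, "tz": 0, "twist": 0.213}, {"tx": 0, "ty": 0, "tz": 0, "twist": 0.213}]'

```text
t: 6.88
eef_pos: [0.5438, -0.0618, 0.2301]
ee_rot: [3.14, -0.0, -1.575]
force: [0.7, 0.9, -3.1]
width: 0.0236
gripper_force: 30.0
```

```bash
python3 g.py wr3
```

```text
6.8833 [ 0.5438 -0.0618  0.2301] [ 3.1402 -0.     -1.5748] [ 0.2447  0.1252 -0.2081 -0.0003 -1.2389 -0.2486] [ 0.7085  0.8639 -3.082 ]
gauge [266.4, 186.1, 369.8, 267.4] 0.64
[([318.0, 199.4], 0.63, array([ 0.5439, -0.016 ,  0.    ]))]
tube [303.0, 123.6, 329.8, 200.0] 0.87
tube [413.5, 165.6, 494.1, 198.9] 0.72
[([444.9, 181.5], 0.94, array([ 0.3607, -0.0521,  0.035 ])), ([315.8, 157.5], 0.77, array([ 0.5468, -0.0869,  0.035 ]))]
```

View pics/wr3.png

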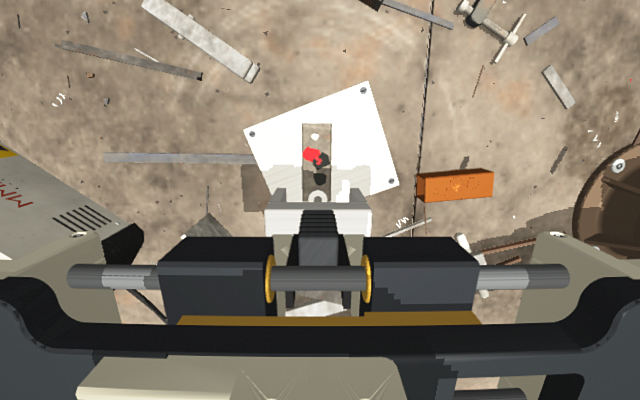

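The picture shows the tube between columns 303 and 331, its far end at row 124. It is well lined up with the held gauge (beam columns 266–370).

```bash
python3 - <<'E'
from h import *
np.set_printoptions(precision=4,suppress=True)
c=calibration('wrist')
i=cv2.cvtColor(cv2.imread('pics/wr3.png'),6).astype(int)
for r in [128,135,142]: print(r,i[r,296:338])
print(i[116:134,310],i[116:134,325])
for p in [(303,124),(331,124),(302.5,150),(331.5,150)]: print(p,onz(c,p,.073))
E
```

```text
128 [255 255 255 255 255 255 132 156 181 182 183 185 187 188 182 179 180 190
 196 194 187 184 189 191 194 196 198 192 185 185 190 190 194 200 169 194
 255 255 255 255 255 255]
135 [255 255 255 255 255 255 161 168 188 189 185 181 180 180 184 239 255 255
 255 255 255 255 245 189 168 166 163 158 158 163 161 161 165 166 132 175
 255 255 255 255 255 255]
142 [255 255 255 255 255 254 158 168 187 184 180 175 168 166 170 176 176 176
 175 174 180 182 184 182 174 172 172 170 168 170 172 173 172 166 129 179
 255 255 255 255 255 255]
[255 255 255 255 255 255 255 232 184 189 198 192 182 181 178 175 173 174] [255 255 255 255 255 255 255 232 188 184 185 185 185 181 173 174 172 172]
(303, 124) [ 0.5626 -0.1327  0.073 ]
(331, 124) [ 0.5284 -0.1326  0.073 ]
(302.5, 150) [ 0.5639 -0.1012  0.073 ]
(331.5, 150) [ 0.5275 -0.101   0.073 ]
```

Emit:
arm_command --commands '[{"tx": 0.05, "ty": -0.004, "tz": 0, "twist": 0}, {"tx": 0.093, "ty": -0.004, "tz": 0.05, "twist": 0}, {"tx": 0.093, "ty": -0.004, "tz": 0.13, "twist": 0}, {"tx": 0.093, "ty": -0.004, "tz": 0.21, "twist": 0}, {"tx": 0.093, "ty": -0.004, "tz": 0.29, "twist": 0}, {"tx": 0.093, "ty": -0.004, "tz": 0.36, "twist": 0}, {"tx": 0.093, "ty": -0.004, "tz": 0.41, "twist": 0}, {"tx": 0.093, "ty": -0.004, "tz": 0.42, "twist": 0}]'

```text
t: 7.8
eef_pos: [0.5443, -0.0855, 0.1237]
ee_rot: [3.139, -0.0, -1.577]
force: [0.2, 0.3, -2.0]
width: 0.0235
gripper_force: 30.0
```

Emit:
arm_command --commands '[{"tx": 0, "ty": 0, "tz": 0.005, "twist": 0}, {"tx": 0, "ty": 0, "tz": 0.01, "twist": 0}, {"tx": 0, "ty": 0, "tz": 0.015, "twist": 0}, {"tx": 0, "ty": 0, "tz": 0.02, "twist": 0}, {"tx": 0, "ty": 0, "tz": 0.025, "twist": 0}, {"tx": 0, "ty": 0, "tz": 0.028, "twist": 0}, {"tx": 0, "ty": 0, "tz": 0.03, "twist": 0}, {"tx": 0, "ty": 0, "tz": 0.03, "twist": 0}]'

```text
t: 8.47
eef_pos: [0.5455, -0.0849, 0.1184]
ee_rot: [-3.141, 0.0, -1.576]
force: [0.4, -0.5, -2.4]
width: 0.0233
gripper_force: 30.0
```

Emit:
arm_command --commands '[{"tx": 0, "ty": 0, "tz": 0.002, "twist": 0}, {"tx": 0, "ty": 0, "tz": 0.004, "twist": 0}, {"tx": 0, "ty": 0, "tz": 0.006, "twist": 0}, {"tx": 0, "ty": 0, "tz": 0.008, "twist": 0}, {"tx": 0, "ty": 0, "tz": 0.01, "twist": 0}, {"tx": 0, "ty": 0, "tz": 0.011, "twist": 0}, {"tx": 0, "ty": 0, "tz": 0.011, "twist": 0}, {"tx": 0, "ty": 0, "tz": 0.011, "twist": 0}]'

```text
t: 9.13
eef_pos: [0.5456, -0.0849, 0.1158]
ee_rot: [-3.141, -0.0, -1.576]
force: [0.0, -0.9, -0.7]
width: 0.0239
gripper_force: 30.0
```

Emit:
arm_command --commands '[{"tx": 0, "ty": 0, "tz": 0.001, "twist": 0}, {"tx": 0, "ty": 0, "tz": 0.002, "twist": 0}, {"tx": 0, "ty": 0, "tz": 0.003, "twist": 0}, {"tx": 0, "ty": 0, "tz": 0.004, "twist": 0}, {"tx": 0, "ty": 0, "tz": 0.004, "twist": 0}, {"tx": 0, "ty": 0, "tz": 0.004, "twist": 0}, {"tx": 0, "ty": 0, "tz": 0.004, "twist": 0}, {"tx": 0, "ty": 0, "tz": 0.004, "twist": 0}]'

```text
t: 9.8
eef_pos: [0.5461, -0.0851, 0.1155]
ee_rot: [-3.14, -0.0, -1.576]
force: [1.2, -0.8, 5.6]
width: 0.0239
gripper_force: 30.0
```

Emit:
arm_command --commands '[{"tx": 0, "ty": 0, "tz": 0, "twist": 0}, {"tx": 0, "ty": 0, "tz": 0, "twist": 0}, {"tx": 0, "ty": 0, "tz": 0, "twist": 0}, {"tx": 0, "ty": 0, "tz": 0, "twist": 0}, {"tx": 0, "ty": 0, "tz": 0, "twist": 0}, {"tx": 0, "ty": 0, "tz": 0, "twist": 0}, {"tx": 0, "ty": 0, "tz": 0, "twist": 0}, {"tx": 0, "ty": 0, "tz": 0, "twist": 0}]' --claw 0.55

```text
t: 10.47
eef_pos: [0.5452, -0.085, 0.1145]
ee_rot: [3.141, -0.0, -1.577]
force: [-0.5, 0.4, 0.6]
width: 0.0483
gripper_force: 0.0
```

Emit:
arm_command --commands '[{"tx": 0, "ty": 0, "tz": 0, "twist": 0}, {"tx": 0, "ty": 0, "tz": 0, "twist": 0}, {"tx": 0, "ty": 0, "tz": 0, "twist": 0}, {"tx": 0, "ty": 0, "tz": 0, "twist": 0}, {"tx": 0, "ty": 0, "tz": 0, "twist": 0}, {"tx": 0, "ty": 0, "tz": 0, "twist": 0}, {"tx": 0, "ty": 0, "tz": 0, "twist": 0}, {"tx": 0, "ty": 0, "tz": 0, "twist": 0}]'

```text
t: 11.13
eef_pos: [0.5453, -0.085, 0.1145]
ee_rot: [3.142, -0.0, -1.577]
force: [-0.8, -0.9, 0.4]
width: 0.0483
gripper_force: 0.0
```

```bash
python3 - <<'E'
from h import *
a=save('side','s2');b=save('top','t2')
z=lambda i,x,y:cv2.resize(i[y:y+60,x:x+80,::-1],None,fx=5,fy=5,interpolation=cv2.INTER_CUBIC)
w=save('wrist','w4')
cv2.imwrite('pics/c2.png',np.vstack([np.hstack([z(a,265,110),z(b,380,160)]),cv2.resize(w[100:300,180:447,::-1],(800,300))]))
E
```

```text
(no output)
```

View pics/c2.png

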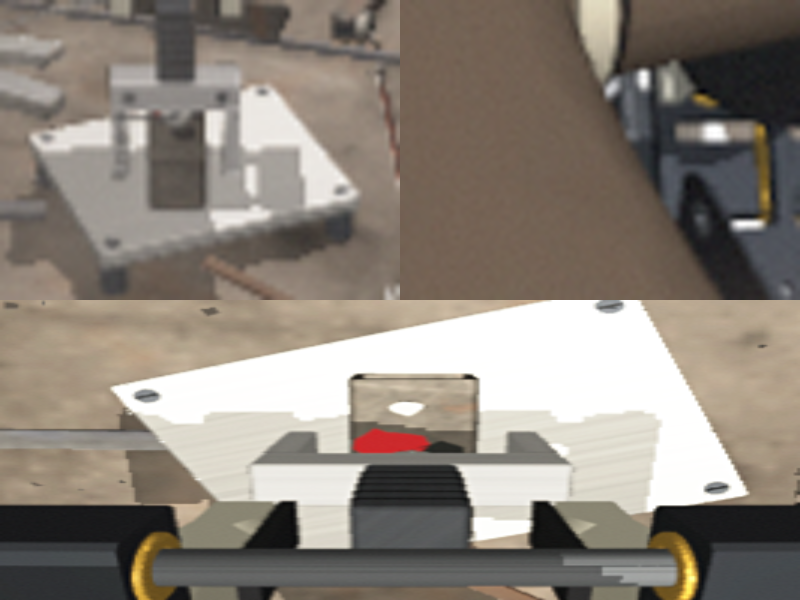

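The gauge stands free astride the tube. In the side crop both legs are on the plate with the tube between them, and the wrist crop shows it centred. I'll wait a little longer, then re-grip.

Emit:
arm_command --commands '[{"tx": 0, "ty": 0, "tz": 0, "twist": 0}, {"tx": 0, "ty": 0, "tz": 0, "twist": 0}, {"tx": 0, "ty": 0, "tz": 0, "twist": 0}, {"tx": 0, "ty": 0, "tz": 0, "twist": 0}, {"tx": 0, "ty": 0, "tz": 0, "twist": 0}, {"tx": 0, "ty": 0, "tz": 0, "twist": 0}, {"tx": 0, "ty": 0, "tz": 0, "twist": 0}, {"tx": 0, "ty": 0, "tz": 0, "twist": 0}]'

```text
t: 11.95
eef_pos: [0.5452, -0.0849, 0.1145]
ee_rot: [3.142, 0.0, -1.577]
force: [-0.0, -0.2, -0.4]
width: 0.0483
gripper_force: 0.0
```

Emit:
arm_command --commands '[{"tx": 0, "ty": 0, "tz": 0, "twist": 0}, {"tx": 0, "ty": 0, "tz": 0, "twist": 0}, {"tx": 0, "ty": 0, "tz": 0, "twist": 0}, {"tx": 0, "ty": 0, "tz": 0, "twist": 0}, {"tx": 0, "ty": 0, "tz": 0, "twist": 0}, {"tx": 0, "ty": 0, "tz": 0, "twist": 0}, {"tx": 0, "ty": 0, "tz": 0, "twist": 0}, {"tx": 0, "ty": 0, "tz": 0, "twist": 0}]' --claw 0 --grip_force 30

```text
t: 12.62
eef_pos: [0.5455, -0.0849, 0.1146]
ee_rot: [-3.141, 0.0, -1.577]
force: [1.2, 0.3, -0.2]
width: 0.0233
gripper_force: 30.0
```

Emit:
arm_command --commands '[{"tx": 0, "ty": 0, "tz": -0.04, "twist": 0}, {"tx": 0, "ty": 0, "tz": -0.1, "twist": 0}, {"tx": 0, "ty": 0, "tz": -0.2, "twist": 0}, {"tx": 0, "ty": 0, "tz": -0.32, "twist": 0}, {"tx": 0, "ty": 0, "tz": -0.42, "twist": 0}, {"tx": -0.08, "ty": 0, "tz": -0.5, "twist": 0}, {"tx": -0.2, "ty": 0.02, "tz": -0.52, "twist": 0}, {"tx": -0.34, "ty": 0.05, "tz": -0.52, "twist": 0}]'

```text
t: 13.28
eef_pos: [0.5337, 0.0002, 0.2468]
ee_rot: [-3.139, 0.001, -1.579]
force: [1.5, 0.2, -4.5]
width: 0.0236
gripper_force: 30.0
```

Emit:
arm_command --commands '[{"tx": -0.14, "ty": 0.02, "tz": 0, "twist": 0}, {"tx": -0.28, "ty": 0.04, "tz": 0, "twist": 0}, {"tx": -0.42, "ty": 0.06, "tz": 0, "twist": 0}, {"tx": -0.56, "ty": 0.08, "tz": 0, "twist": 0}, {"tx": -0.7, "ty": 0.1, "tz": 0, "twist": 0}, {"tx": -0.82, "ty": 0.12, "tz": 0, "twist": 0}, {"tx": -0.92, "ty": 0.14, "tz": 0, "twist": 0}, {"tx": -1, "ty": 0.16, "tz": 0, "twist": 0}]'

```text
t: 13.95
eef_pos: [0.4935, 0.2521, 0.2444]
ee_rot: [3.14, -0.001, -1.576]
force: [-0.2, -0.3, -3.4]
width: 0.0237
gripper_force: 30.0
```

Emit:
arm_command --commands '[{"tx": -0.14, "ty": 0.03, "tz": 0, "twist": 0}, {"tx": -0.27, "ty": 0.03, "tz": 0.02, "twist": 0}, {"tx": -0.36, "ty": 0.03, "tz": 0.12, "twist": 0}, {"tx": -0.37, "ty": 0.03, "tz": 0.25, "twist": 0}, {"tx": -0.37, "ty": 0.03, "tz": 0.38, "twist": 0}, {"tx": -0.37, "ty": 0.03, "tz": 0.5, "twist": 0}, {"tx": -0.37, "ty": 0.03, "tz": 0.58, "twist": 0}, {"tx": -0.37, "ty": 0.03, "tz": 0.61, "twist": 0}]'

```text
t: 14.62
eef_pos: [0.4855, 0.3408, 0.0882]
ee_rot: [3.137, -0.005, -1.577]
force: [0.3, -0.4, -3.7]
width: 0.024
gripper_force: 30.0
```

Emit:
arm_command --commands '[{"tx": 0, "ty": 0, "tz": 0.007, "twist": 0}, {"tx": 0, "ty": 0, "tz": 0.014, "twist": 0}, {"tx": 0, "ty": 0, "tz": 0.021, "twist": 0}, {"tx": 0, "ty": 0, "tz": 0.028, "twist": 0}, {"tx": 0, "ty": 0, "tz": 0.035, "twist": 0}, {"tx": 0, "ty": 0, "tz": 0.04, "twist": 0}, {"tx": 0, "ty": 0, "tz": 0.042, "twist": 0}, {"tx": 0, "ty": 0, "tz": 0.042, "twist": 0}]'

```text
t: 15.28
eef_pos: [0.488, 0.3431, 0.0818]
ee_rot: [-3.141, 0.0, -1.577]
force: [0.7, 1.3, -2.6]
width: 0.023
gripper_force: 30.0
```

Emit:
arm_command --commands '[{"tx": 0, "ty": 0, "tz": 0.002, "twist": 0}, {"tx": 0, "ty": 0, "tz": 0.004, "twist": 0}, {"tx": 0, "ty": 0, "tz": 0.006, "twist": 0}, {"tx": 0, "ty": 0, "tz": 0.008, "twist": 0}, {"tx": 0, "ty": 0, "tz": 0.009, "twist": 0}, {"tx": 0, "ty": 0, "tz": 0.01, "twist": 0}, {"tx": 0, "ty": 0, "tz": 0.01, "twist": 0}, {"tx": 0, "ty": 0, "tz": 0.01, "twist": 0}]'

```text
t: 15.95
eef_pos: [0.4881, 0.3431, 0.0795]
ee_rot: [-3.141, 0.001, -1.576]
force: [1.2, -0.6, 0.5]
width: 0.0236
gripper_force: 30.0
```

Emit:
arm_command --commands '[{"tx": 0, "ty": 0, "tz": 0, "twist": 0}, {"tx": 0, "ty": 0, "tz": 0, "twist": 0}, {"tx": 0, "ty": 0, "tz": 0, "twist": 0}, {"tx": 0, "ty": 0, "tz": 0, "twist": 0}, {"tx": 0, "ty": 0, "tz": 0, "twist": 0}, {"tx": 0, "ty": 0, "tz": 0, "twist": 0}, {"tx": 0, "ty": 0, "tz": 0, "twist": 0}, {"tx": 0, "ty": 0, "tz": 0, "twist": 0}]' --claw 0.85

```text
t: 16.62
eef_pos: [0.4877, 0.3429, 0.079]
ee_rot: [3.142, -0.0, -1.577]
force: [-0.3, 0.1, -0.2]
width: 0.0706
gripper_force: 0.0
```

Emit:
arm_command --commands '[{"tx": 0, "ty": 0, "tz": -0.04, "twist": 0}, {"tx": 0, "ty": 0, "tz": -0.12, "twist": 0}, {"tx": 0, "ty": 0, "tz": -0.24, "twist": 0}, {"tx": 0, "ty": 0, "tz": -0.36, "twist": 0}, {"tx": 0, "ty": 0, "tz": -0.48, "twist": 0}, {"tx": 0, "ty": 0, "tz": -0.56, "twist": 0}, {"tx": 0, "ty": 0, "tz": -0.6, "twist": 0}, {"tx": 0, "ty": 0, "tz": -0.6, "twist": 0}]'

```text
t: 17.28
eef_pos: [0.4887, 0.3438, 0.2324]
ee_rot: [-3.138, 0.004, -1.576]
force: [0.2, -0.0, 1.1]
width: 0.0743
gripper_force: 0.0
```

Emit:
arm_command --commands '[{"tx": 0.12, "ty": -0.02, "tz": 0, "twist": 0}, {"tx": 0.26, "ty": -0.04, "tz": 0, "twist": 0}, {"tx": 0.4, "ty": -0.06, "tz": 0, "twist": 0}, {"tx": 0.54, "ty": -0.08, "tz": 0, "twist": 0}, {"tx": 0.68, "ty": -0.1, "tz": 0, "twist": 0}, {"tx": 0.82, "ty": -0.12, "tz": 0, "twist": 0}, {"tx": 0.92, "ty": -0.14, "tz": 0, "twist": 0}, {"tx": 1, "ty": -0.15, "tz": 0, "twist": 0}]' --claw 1

```text
t: 17.95
eef_pos: [0.5231, 0.0903, 0.2278]
ee_rot: [3.14, -0.001, -1.578]
force: [0.1, -0.5, 0.4]
width: 0.0877
gripper_force: 0.0
```

Emit:
arm_command --commands '[{"tx": 0.14, "ty": -0.02, "tz": 0, "twist": 0}, {"tx": 0.28, "ty": -0.04, "tz": 0, "twist": 0}, {"tx": 0.42, "ty": -0.06, "tz": 0, "twist": 0}, {"tx": 0.54, "ty": -0.08, "tz": 0, "twist": 0}, {"tx": 0.64, "ty": -0.087, "tz": 0, "twist": 0}, {"tx": 0.71, "ty": -0.087, "tz": 0, "twist": 0}, {"tx": 0.71, "ty": -0.087, "tz": 0, "twist": 0}, {"tx": 0.71, "ty": -0.087, "tz": 0, "twist": 0}]'

```text
t: 18.62
eef_pos: [0.5437, -0.0859, 0.2276]
ee_rot: [3.139, -0.0, -1.579]
force: [0.2, 0.4, 0.1]
width: 0.0878
gripper_force: 0.0
```

```bash
python3 g.py wr5; python3 - <<'E'
from h import *
i=cv2.imread('pics/wr5.png');a=cv2.resize(i[100:240,240:400],None,fx=3.75,fy=3.75,interpolation=cv2.INTER_CUBIC)
cv2.imwrite('pics/wr5c.png',a)
E
```

```text
18.6167 [ 0.5437 -0.0859  0.2276] [ 3.1392 -0.     -1.5789] [ 0.1989  0.1326 -0.2051 -0.0005 -1.2354 -0.2068] [0.1639 0.4194 0.1046]
[([211.4, 316.1], 0.68, array([ 0.7403,  0.1792, -0.    ]))]
tube [411.4, 184.2, 491.6, 215.7] 0.69
tube [423.6, 382.1, 426.9, 383.8] 0.62
tube [300.8, 141.3, 331.2, 215.1] 0.57
[([443.2, 194.6], 0.93, array([ 0.3617, -0.0566,  0.035 ])), ([315.5, 177.3], 0.63, array([ 0.5471, -0.0835,  0.035 ]))]
```

View pics/wr5c.png

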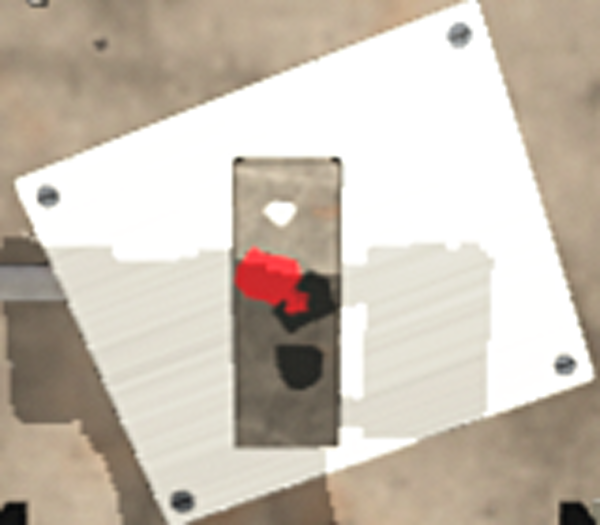

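The wrist crop shows the tube unmoved on the plate, with top-face corners at about (302,143), (331,143), (330,219) and (302,219).

```bash
python3 - <<'E'
from h import *
np.set_printoptions(precision=4,suppress=True)
c=calibration('wrist')
P=np.array([onz(c,(240+a/3.75,100+b/3.75),.073)[:2] for a,b in [(234,160),(341,160),(337,447),(234,447)]])
print(P,P.mean(0)); e=(P[3]+P[2]-P[0]-P[1])/2;print('yaw',np.degrees(np.arctan2(-e[0],e[1])),np.linalg.norm(e))
E
```

```text
[[ 0.5639 -0.1329]
 [ 0.5286 -0.1327]
 [ 0.5291 -0.0321]
 [ 0.5659 -0.0323]] [ 0.5469 -0.0825]
yaw -0.7508858307926918 0.10058497895596512
```

Emit:
arm_command --commands '[{"tx": -0.01, "ty": -0.01, "tz": 0.06, "twist": 0.002}, {"tx": -0.01, "ty": -0.01, "tz": 0.18, "twist": 0.002}, {"tx": -0.01, "ty": -0.01, "tz": 0.32, "twist": 0.002}, {"tx": -0.01, "ty": -0.01, "tz": 0.46, "twist": 0.002}, {"tx": -0.01, "ty": -0.01, "tz": 0.58, "twist": 0.002}, {"tx": -0.01, "ty": -0.01, "tz": 0.67, "twist": 0.002}, {"tx": -0.01, "ty": -0.01, "tz": 0.72, "twist": 0.002}, {"tx": -0.01, "ty": -0.01, "tz": 0.735, "twist": 0.002}]'

```text
t: 19.53
eef_pos: [0.5453, -0.082, 0.0427]
ee_rot: [3.137, -0.001, -1.582]
force: [0.1, -0.4, -0.2]
width: 0.0877
gripper_force: 0.0
```

Emit:
arm_command --commands '[{"tx": 0, "ty": 0, "tz": 0, "twist": 0}, {"tx": 0, "ty": 0, "tz": 0, "twist": 0}, {"tx": 0, "ty": 0, "tz": 0, "twist": 0}, {"tx": 0, "ty": 0, "tz": 0, "twist": 0}, {"tx": 0, "ty": 0, "tz": 0, "twist": 0}, {"tx": 0, "ty": 0, "tz": 0, "twist": 0}, {"tx": 0, "ty": 0, "tz": 0, "twist": 0}, {"tx": 0, "ty": 0, "tz": 0, "twist": 0}]' --claw 0 --grip_force 40

```text
t: 20.2
eef_pos: [0.5471, -0.0825, 0.0455]
ee_rot: [-3.141, 0.0, -1.583]
force: [-0.4, -0.1, 0.7]
width: 0.0401
gripper_force: 0.0
```

Emit:
arm_command --commands '[{"tx": 0, "ty": 0, "tz": 0, "twist": 0}, {"tx": 0, "ty": 0, "tz": 0, "twist": 0}, {"tx": 0, "ty": 0, "tz": 0, "twist": 0}, {"tx": 0, "ty": 0, "tz": 0, "twist": 0}, {"tx": 0, "ty": 0, "tz": 0, "twist": 0}, {"tx": 0, "ty": 0, "tz": 0, "twist": 0}, {"tx": 0, "ty": 0, "tz": 0, "twist": 0}, {"tx": 0, "ty": 0, "tz": 0, "twist": 0}]'

```text
t: 20.87
eef_pos: [0.547, -0.0825, 0.0452]
ee_rot: [3.142, -0.0, -1.583]
force: [-0.1, 1.4, 0.2]
width: 0.0004
gripper_force: 0.0
```

The fingers shut completely, so the grasp missed. I'll look.

```bash
python3 - <<'E'
from h import *
np.set_printoptions(precision=4,suppress=True)
s=get_state();print(s['eef_pos'],s['width'],s['force'])
w=save('wrist','w6');a=save('side','s6')
cv2.imwrite('pics/c6.png',np.hstack([cv2.resize(w[80:280,220:420,::-1],(400,400)),cv2.resize(a[105:185,260:340,::-1],(400,400),interpolation=cv2.INTER_CUBIC)]))
E
```

```text
[ 0.547  -0.0825  0.0452] 0.0003678011822751569 [-0.1072  1.4029  0.1548]
```

View pics/c6.png

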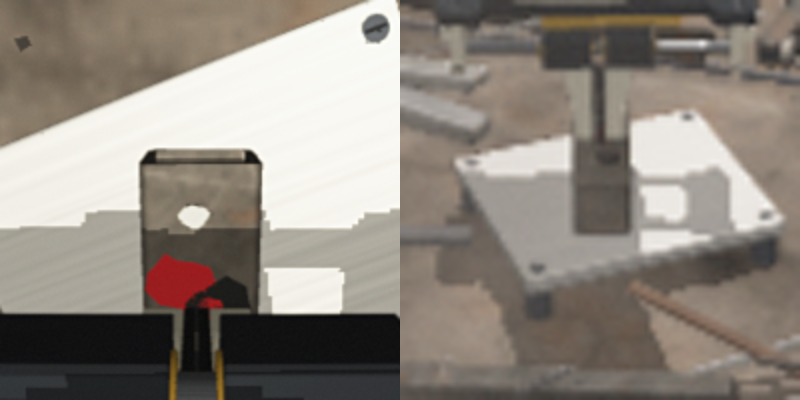

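The tube sits unmoved on the plate, but the closed fingers show over the middle of it. I'll check where the fingertips appear against the reported TCP.

```bash
python3 - <<'E'
from h import *
np.set_printoptions(precision=1,suppress=True)
c=calibration('side')
for z in (.035,.045,.073,.09,.111): print(z,(proj(c,[[.547,-.0825,z]])[0]-[260,105])*5)
for y in (-.0325,-.1325):
  for z in (.035,.073): print(y,z,(proj(c,[[.528,y,z],[.566,y,z]])-[260,105])*5)
s=get_state();print(s['q'],s['gripper_force'],s['joint_efforts'])
i=cv2.imread('pics/s6.png');cv2.imwrite('pics/c7.png',cv2.resize(i[95:165,270:350],None,fx=8,fy=8,interpolation=cv2.INTER_CUBIC))
E
```

```text
0.035 [197.5 193.7]
0.045 [197.3 181. ]
0.073 [196.9 144.9]
0.09 [196.6 122.4]
0.111 [196.2  94. ]
-0.0325 0.035 [[228.3 236.8]
 [169.5 237.6]]
-0.0325 0.073 [[228.3 187.4]
 [168.3 188.2]]
-0.1325 0.035 [[223.8 152.3]
 [168.4 153. ]]
-0.1325 0.073 [[223.7 104.2]
 [167.2 104.8]]
[ 0.2  0.3 -0.4  0.  -0.8 -0.2] 0.0 [ -0.  -47.3  22.9   5.5   0.   -0. ]
```

View pics/c7.png

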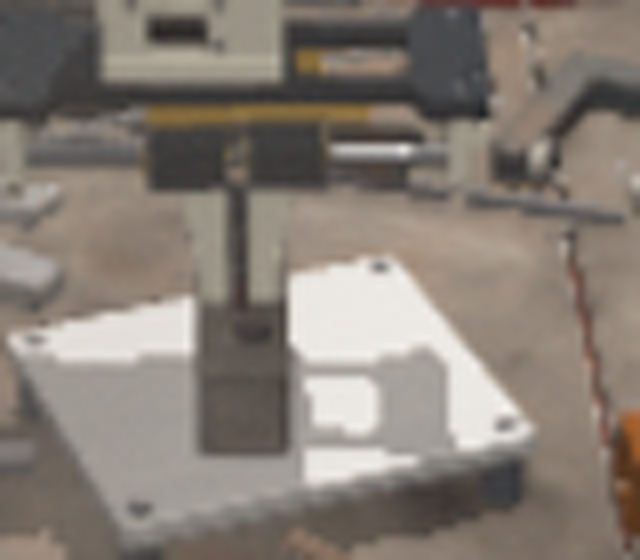

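By both pictures the shut fingers (width 0, no force) sit inside the tube's volume, entering through its top face, and the tube has not moved. So the pads met no resistance from it. I'll open again along the same path and re-close in steps, watching width and force.

Emit:
arm_command --commands '[{"tx": 0, "ty": 0, "tz": 0, "twist": 0}, {"tx": 0, "ty": 0, "tz": 0, "twist": 0}, {"tx": 0, "ty": 0, "tz": 0, "twist": 0}, {"tx": 0, "ty": 0, "tz": 0, "twist": 0}, {"tx": 0, "ty": 0, "tz": 0, "twist": 0}, {"tx": 0, "ty": 0, "tz": 0, "twist": 0}, {"tx": 0, "ty": 0, "tz": 0, "twist": 0}, {"tx": 0, "ty": 0, "tz": 0, "twist": 0}]' --claw 0.6

```text
t: 21.63
eef_pos: [0.547, -0.0825, 0.0453]
ee_rot: [3.142, 0.0, -1.583]
force: [0.3, 0.5, 0.4]
width: 0.0477
gripper_force: 0.0
```

Emit:
arm_command --commands '[{"tx": 0, "ty": 0, "tz": 0, "twist": 0}, {"tx": 0, "ty": 0, "tz": 0, "twist": 0}, {"tx": 0, "ty": 0, "tz": 0, "twist": 0}, {"tx": 0, "ty": 0, "tz": 0, "twist": 0}, {"tx": 0, "ty": 0, "tz": 0, "twist": 0}, {"tx": 0, "ty": 0, "tz": 0, "twist": 0}, {"tx": 0, "ty": 0, "tz": 0, "twist": 0}, {"tx": 0, "ty": 0, "tz": 0, "twist": 0}]'

```text
t: 22.3
eef_pos: [0.5471, -0.0825, 0.0453]
ee_rot: [-3.142, 0.0, -1.583]
force: [-0.2, -0.1, 0.1]
width: 0.053
gripper_force: 0.0
```

Emit:
arm_command --commands '[{"tx": 0, "ty": 0, "tz": 0, "twist": 0}, {"tx": 0, "ty": 0, "tz": 0, "twist": 0}, {"tx": 0, "ty": 0, "tz": 0, "twist": 0}, {"tx": 0, "ty": 0, "tz": 0, "twist": 0}, {"tx": 0, "ty": 0, "tz": 0, "twist": 0}, {"tx": 0, "ty": 0, "tz": 0, "twist": 0}, {"tx": 0, "ty": 0, "tz": 0, "twist": 0}, {"tx": 0, "ty": 0, "tz": 0, "twist": 0}]' --claw 0.38 --grip_force 20

```text
t: 22.97
eef_pos: [0.547, -0.0825, 0.0453]
ee_rot: [3.142, -0.0, -1.583]
force: [-0.4, 0.3, -0.2]
width: 0.0331
gripper_force: 0.0
```

```bash
python3 - <<'E'
from h import *
s=get_state();print(s['t'],s['width'],s['gripper_force'],s['force'],s['moment'])
save('wrist','w8');c=calibration('wrist');print([(r['rect'],r['score']) for r in boxes_of('tube','wrist')])
E
```

```text
22.9667 0.03312368113845171 0.0 [-0.38132931  0.30978247 -0.2409235 ] [ 0.10523658 -0.12836537  0.01107707]
[([482.2, 221.4, 624.0, 262.7], 0.9), ([285.8, 153.4, 350.0, 301.6], 0.85)]
```

The pads went to 33 mm on the 38 mm tube with no force, so the grasp isn't touching it here. Before concluding anything, I'll try another section along the tube, gripping lower.

Emit:
arm_command --commands '[{"tx": 0, "ty": 0, "tz": 0, "twist": 0}, {"tx": 0, "ty": 0, "tz": 0, "twist": 0}, {"tx": 0, "ty": 0, "tz": 0, "twist": 0}, {"tx": 0, "ty": 0, "tz": 0, "twist": 0}, {"tx": 0, "ty": 0, "tz": 0, "twist": 0}, {"tx": 0.04, "ty": 0, "tz": 0, "twist": 0}, {"tx": 0.08, "ty": 0, "tz": 0.01, "twist": 0}, {"tx": 0.12, "ty": 0, "tz": 0.02, "twist": 0}]' --claw 0.6

```text
t: 23.73
eef_pos: [0.5467, -0.1134, 0.0402]
ee_rot: [-3.141, -0.0, -1.583]
force: [0.9, 0.1, 0.5]
width: 0.0527
gripper_force: 0.0
```

Emit:
arm_command --commands '[{"tx": 0, "ty": 0, "tz": 0, "twist": 0}, {"tx": 0, "ty": 0, "tz": 0, "twist": 0}, {"tx": 0, "ty": 0, "tz": 0, "twist": 0}, {"tx": 0, "ty": 0, "tz": 0, "twist": 0}, {"tx": 0, "ty": 0, "tz": 0, "twist": 0}, {"tx": 0, "ty": 0, "tz": 0, "twist": 0}, {"tx": 0, "ty": 0, "tz": 0, "twist": 0}, {"tx": 0, "ty": 0, "tz": 0, "twist": 0}]' --claw 0.36

```text
t: 24.4
eef_pos: [0.5467, -0.1123, 0.0403]
ee_rot: [-3.141, 0.0, -1.583]
force: [-0.2, 0.3, 0.1]
width: 0.0319
gripper_force: 0.0
```

No contact here either. Next test is whether the fingers register contact at all: I'll lower the tips about 5.5 mm, to just touch the plate, and watch the force.

Emit:
arm_command --commands '[{"tx": 0, "ty": 0, "tz": 0.005, "twist": 0}, {"tx": 0, "ty": 0, "tz": 0.01, "twist": 0}, {"tx": 0, "ty": 0, "tz": 0.014, "twist": 0}, {"tx": 0, "ty": 0, "tz": 0.018, "twist": 0}, {"tx": 0, "ty": 0, "tz": 0.021, "twist": 0}, {"tx": 0, "ty": 0, "tz": 0.023, "twist": 0}, {"tx": 0, "ty": 0, "tz": 0.023, "twist": 0}, {"tx": 0, "ty": 0, "tz": 0.023, "twist": 0}]'

```text
t: 25.07
eef_pos: [0.5469, -0.1125, 0.0373]
ee_rot: [-3.14, -0.0, -1.582]
force: [-9.7, 4.3, 26.4]
width: 0.0317
gripper_force: 13.6
```

There is contact at last: 26 N upward at z = 37 mm, with 13.6 N on the pads. So the fingers do register something, down near the tube's floor. I'll back off, open outside the tube, go as low as the plate allows and close there.

Emit:
arm_command --commands '[{"tx": 0, "ty": 0, "tz": -0.015, "twist": 0}, {"tx": 0, "ty": 0, "tz": -0.03, "twist": 0}, {"tx": 0, "ty": 0, "tz": -0.03, "twist": 0}, {"tx": 0, "ty": 0, "tz": -0.03, "twist": 0}, {"tx": 0, "ty": 0, "tz": -0.03, "twist": 0}, {"tx": 0, "ty": 0, "tz": -0.03, "twist": 0}, {"tx": 0, "ty": 0, "tz": -0.03, "twist": 0}, {"tx": 0, "ty": 0, "tz": -0.03, "twist": 0}]'

```text
t: 25.73
eef_pos: [0.5465, -0.1125, 0.0417]
ee_rot: [3.141, -0.0, -1.583]
force: [-0.1, 0.3, 0.4]
width: 0.0314
gripper_force: 0.0
```

Emit:
arm_command --commands '[{"tx": 0, "ty": 0, "tz": 0, "twist": 0}, {"tx": 0, "ty": 0, "tz": 0, "twist": 0}, {"tx": 0, "ty": 0, "tz": 0, "twist": 0}, {"tx": 0, "ty": 0, "tz": 0, "twist": 0}, {"tx": 0, "ty": 0, "tz": 0, "twist": 0}, {"tx": 0, "ty": 0, "tz": 0, "twist": 0}, {"tx": 0, "ty": 0, "tz": 0, "twist": 0}, {"tx": 0, "ty": 0, "tz": 0, "twist": 0}]' --claw 0.8

```text
t: 26.4
eef_pos: [0.5467, -0.1125, 0.042]
ee_rot: [-3.142, -0.0, -1.583]
force: [-0.0, -0.6, 0.2]
width: 0.0699
gripper_force: 0.0
```

```bash
python3 - <<'E'
from h import *
np.set_printoptions(precision=4,suppress=True)
s=get_state();print(s['t'],s['eef_pos'],s['width'],s['gripper_force'],s['force'],s['moment'])
w=save('wrist','w9');a=save('side','s9')
cv2.imwrite('pics/c9.png',np.hstack([cv2.resize(w[80:280,200:440,::-1],(480,400)),cv2.resize(a[100:180,260:324,::-1],(320,400),interpolation=cv2.INTER_CUBIC)]))
E
```

```text
26.4 [ 0.5467 -0.1125  0.042 ] 0.06989771893057647 0.0 [-0.0289 -0.5967  0.2298] [ 0.026  -0.0675  0.01  ]
```

View pics/c9.png

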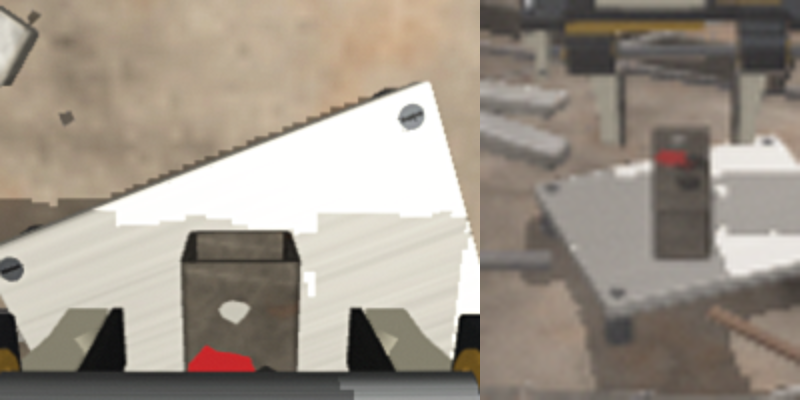

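```bash
python3 - <<'E'
from h import *
np.set_printoptions(precision=1,suppress=True)
c=calibration('side')
for z in (.035,.042,.061,.075,.09): print(z,((proj(c,[[.547+.04,-.1125,z],[.547-.04,-.1125,z]])-[260,100])*5+[480,0]).tolist())
i=cv2.cvtColor(cv2.imread('pics/s9.png'),6);print(i[118:140,285])
print(i[118:140,310])
E
```

```text
0.035 [[617.5951221783262, 194.52499240217833], [735.5390038318037, 193.04620673057855]]
0.042 [[617.2568948945755, 185.7438912511185], [735.6407356958821, 184.28954360925758]]
0.061 [[616.32583607425, 161.57526961091463], [735.920690926082, 160.189330730052]]
0.075 [[615.6273530037208, 143.44741134924433], [736.1306292111368, 142.11388748018038]]
0.09 [[614.8669518054589, 123.71600178068647], [736.3590950697494, 122.44060584977333]]
[147 148 150 148 148 148 148 148 148 147 133 129 133 134 130 133 148 153
 152 152 153 154]
[ 87  93  99 106 104  96  91  91  97 101 118 216 232 232 231 233 191 161
 164 162 163 162]
```

The side picture puts the fingertips at about z = 75 mm (row 142 of the crop), while the report says 42 mm. The touch at reading 37 mm also fits the tube's top, at 73 mm. So the real tips sit about 34 mm above the reported TCP: the fingers closed just above the tube rather than through it. I'll go back to mid-length and descend about 33 mm further in two watched steps.

Emit:
arm_command --commands '[{"tx": -0.04, "ty": 0, "tz": 0, "twist": 0}, {"tx": -0.08, "ty": 0, "tz": 0, "twist": 0}, {"tx": -0.12, "ty": 0, "tz": 0, "twist": 0}, {"tx": -0.12, "ty": 0, "tz": 0.02, "twist": 0}, {"tx": -0.12, "ty": 0, "tz": 0.04, "twist": 0}, {"tx": -0.12, "ty": 0, "tz": 0.06, "twist": 0}, {"tx": -0.12, "ty": 0, "tz": 0.07, "twist": 0}, {"tx": -0.12, "ty": 0, "tz": 0.07, "twist": 0}]' --claw 0.8

```text
t: 27.17
eef_pos: [0.5463, -0.0827, 0.0235]
ee_rot: [3.14, -0.0, -1.583]
force: [-0.9, -0.6, -0.5]
width: 0.0703
gripper_force: 0.0
```

```bash
python3 - <<'E'
from h import *
np.set_printoptions(precision=1,suppress=True)
s=get_state();print(s['eef_pos'],s['force'])
save('side','s10');c=calibration('side');p=s['eef_pos']
i=cv2.cvtColor(cv2.imread('pics/s10.png'),6);u=proj(c,[[p[0]+.04,p[1],p[2]+d] for d in (0,.034)]);print(u)
k=int(round(u[0,0]));print([i[118:150,x].tolist() for x in (k,k-1)])
E
```

```text
[ 0.5 -0.1  0. ] [-0.9 -0.6 -0.5]
[[287.8 146.7]
 [287.5 138.1]]
[[132, 122, 107, 90, 114, 109, 82, 76, 76, 73, 79, 84, 82, 78, 80, 89, 95, 95, 97, 96, 107, 144, 155, 157, 156, 156, 157, 157, 156, 155, 156, 156], [107, 113, 102, 81, 92, 86, 84, 116, 119, 116, 127, 130, 130, 127, 125, 137, 144, 147, 148, 147, 162, 160, 155, 155, 156, 156, 156, 155, 154, 155, 156, 158]]
```

That's confirmed: the tip edge is at row 138, and a 34 mm offset predicts 138.1. Down another 14 mm, then close.

Emit:
arm_command --commands '[{"tx": 0, "ty": 0, "tz": 0.01, "twist": 0}, {"tx": 0, "ty": 0, "tz": 0.02, "twist": 0}, {"tx": 0, "ty": 0, "tz": 0.03, "twist": 0}, {"tx": 0, "ty": 0, "tz": 0.04, "twist": 0}, {"tx": 0, "ty": 0, "tz": 0.05, "twist": 0}, {"tx": 0, "ty": 0, "tz": 0.056, "twist": 0}, {"tx": 0, "ty": 0, "tz": 0.056, "twist": 0}, {"tx": 0, "ty": 0, "tz": 0.056, "twist": 0}]'

```text
t: 27.88
eef_pos: [0.547, -0.0825, 0.0104]
ee_rot: [3.141, -0.0, -1.583]
force: [-0.3, 0.2, -1.1]
width: 0.0701
gripper_force: 0.0
```

Emit:
arm_command --commands '[{"tx": 0, "ty": 0, "tz": 0, "twist": 0}, {"tx": 0, "ty": 0, "tz": 0, "twist": 0}, {"tx": 0, "ty": 0, "tz": 0, "twist": 0}, {"tx": 0, "ty": 0, "tz": 0, "twist": 0}, {"tx": 0, "ty": 0, "tz": 0, "twist": 0}, {"tx": 0, "ty": 0, "tz": 0, "twist": 0}, {"tx": 0, "ty": 0, "tz": 0, "twist": 0}, {"tx": 0, "ty": 0, "tz": 0, "twist": 0}]' --claw 0 --grip_force 40

```text
t: 28.55
eef_pos: [0.5466, -0.0825, 0.0105]
ee_rot: [3.141, -0.0, -1.583]
force: [-3.0, -0.8, 2.3]
width: 0.0377
gripper_force: 40.0
```

Gripped: width 37.7 mm at 40 N. Lifting 15 cm and settling.

Emit:
arm_command --commands '[{"tx": 0, "ty": 0, "tz": -0.03, "twist": 0}, {"tx": 0, "ty": 0, "tz": -0.09, "twist": 0}, {"tx": 0, "ty": 0, "tz": -0.18, "twist": 0}, {"tx": 0, "ty": 0, "tz": -0.28, "twist": 0}, {"tx": 0, "ty": 0, "tz": -0.38, "twist": 0}, {"tx": 0, "ty": 0, "tz": -0.48, "twist": 0}, {"tx": 0, "ty": 0, "tz": -0.56, "twist": 0}, {"tx": 0, "ty": 0, "tz": -0.6, "twist": 0}]'

```text
t: 29.22
eef_pos: [0.5483, -0.0824, 0.1637]
ee_rot: [-3.137, 0.0, -1.583]
force: [1.0, 0.1, -2.8]
width: 0.0378
gripper_force: 40.0
```

Emit:
arm_command --commands '[{"tx": 0, "ty": 0, "tz": 0, "twist": 0}, {"tx": 0, "ty": 0, "tz": 0, "twist": 0}, {"tx": 0, "ty": 0, "tz": 0, "twist": 0}, {"tx": 0, "ty": 0, "tz": 0, "twist": 0}, {"tx": 0, "ty": 0, "tz": 0, "twist": 0}, {"tx": 0, "ty": 0, "tz": 0, "twist": 0}, {"tx": 0, "ty": 0, "tz": 0, "twist": 0}, {"tx": 0, "ty": 0, "tz": 0, "twist": 0}]'

```text
t: 29.88
eef_pos: [0.5469, -0.0825, 0.1602]
ee_rot: [3.141, -0.0, -1.583]
force: [0.5, 0.3, -2.8]
width: 0.0376
gripper_force: 40.0
```

```bash
python3 - <<'E'
from h import *
a=save('side','s11');w=save('wrist','w11')
cv2.imwrite('pics/c11.png',np.hstack([cv2.resize(a[70:270,230:430,::-1],(400,400),interpolation=cv2.INTER_CUBIC),cv2.resize(w[80:320,200:440,::-1],(400,400))]))
s=get_state();print(s['t'],s['qd'],s['force'],s['moment'])
E
```

```text
29.9833 [-0.00192178 -0.00266965  0.00185839  0.00018365  0.00120834 -0.00036664] [ 0.01439324  0.14173532 -2.58410305] [ 0.06997398 -0.05965733 -0.0043524 ]
```

I've used up my picture views (I counted 11, one over the limit of 10), so I'll check the end state numerically with the networks instead of viewing more.

```bash
python3 - <<'E'
from h import *
import itertools
np.set_printoptions(precision=1,suppress=True)
def box(c,x,y,hx,hy,z0,z1):
    p=proj(c,[[x+a*hx,y+b*hy,z] for a in(-1,1) for b in(-1,1) for z in(z0,z1)]);return np.r_[p.min(0),p.max(0)]
for n in ('side','top'):
    grab_frame(n);c=calibration(n)
    print(n,'exp gauge',box(c,.488,.343,.042,.012,0,.072),'grip',box(c,.488,.343,.012,.012,.072,.125),'exp tube',box(c,.547,-.083,.019,.05,.185,.223))
    for q in('gauge','tube'): print(q,[(np.array(b['rect']),round(b['score'],2)) for b in boxes_of(q,n)])
s=get_state();print(s['t'],s['eef_pos'],s['width'])
E
```

```text
side exp gauge [309.3 225.4 344.8 252.8] grip [321.8 210.1 333.5 233.2] exp tube [292.4  83.6 305.7 110.8]
gauge [(array([308.4, 210.5, 341.8, 249.9]), 0.8)]
tube [(array([341.5, 199.4, 395. , 232.8]), 0.97), (array([348.7, 141.7, 378.4, 158.6]), 0.95), (array([289.2,  83.4, 307. , 110.7]), 0.72)]
top exp gauge [238.7 198.9 254.5 235.9] grip [234.1 207.7 249.1 221. ] exp tube [407.5 165.7 461.7 188.2]
gauge [(array([233.3, 197.3, 254.3, 236.1]), 0.96)]
tube [(array([265.4, 235.9, 292.3, 295.3]), 0.66)]
30.2833 [ 0.5 -0.1  0.2] 0.03759960742226957
```

The gauge's box matches one standing upright on the bench. The tube's box matches one held level 15 cm above the plate. Handing in.

```bash
python3 -c "
from station import *
print(job_done())"
```

```text
the job is handed in; nothing more can be done
None
```

The job is handed in: the gauge stood free astride the tube for over a second and now stands upright on the bench, and the tube is held level and still about 15 cm above the plate. The real fingertips sat about 34 mm above the reported TCP, so the first closes passed just above the tube and one probe pressed its top at about 26 N; I also viewed 11 pictures, one over the limit of 10.

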